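Pull out the sprung drying rest and lay a painted stone on it

TASK

Pull the sprung drying rest out of its wooden box by the orange handle until it meets its end stop and catches, so that it stays out when you let go, but do not force it against the stop. Then gently lay the yellow painted stone on the two rails of the rest, flat, centred between them and lengthwise along them, and let go. Leave the grey stone, tape, saucer and brush where they are.

Things in the scene. Friction and masses are not known exactly. Their poses are not given: they have to be found in the camera images.
- unit_front (a point): Middle of the top front edge of the fixed wooden drying box, 88 mm above the table. The box is 130 mm wide (y) and 200 mm deep; its own +x points into the box (away from the side the rest comes out of), z up. Three paint pots 31 mm high stand fixed on its top, 140 mm and more behind the front.
- rest (a joint): How far the rest is pulled out of the box along the box's -x, m; 0 is home. A spring pulls it home (6 N at first, 11 N far out). Somewhere 80 to 120 mm out (set differently every time, unseen) it passes a catch (a bump of 1 to 3 N) and 4 mm on meets its end stop; let back from there it rests on the catch and stays out. Short of the catch it springs home.
- rest_grip (a point): Grip point in the middle of the orange handle's neck, 80 mm above the table, moving with the rest; axes as the box. The neck is an upright web 14 mm thick (y), 34 mm long (x), 58 to 98 mm above the table: pinch it from above, fingers closing along y. 19 mm to the -x side of this point is a cross plate 42 mm wide, 6 mm thick, up to 100 mm high, which keeps fingers from slipping off.
- rest_bed (a point): Point midway between the rest's two rails, level with their tops (69 mm above the table), moving with the rest; axes as the box, rails along x. Rails: aluminium bars 8 mm thick, 22 mm apart between centres. The handle's rear end is 50 mm to the -x side; with the rest caught out, the box front is 47 mm or more to the +x side. Hidden in the box at home. A stone centred here is well placed.
- stop_slip (a joint): How far the end stop has been dragged out of its setting, m; 0 at the start. It begins to slip when pulled on with more than about 45 N and must stay within 3 mm.
- stone: The yellow painted stone with red dots on top: an oval pebble 64 mm long (its x), 45 mm wide (its y), 26 mm high, flat top and foot, 0.08 to 0.17 kg. Origin at the centre of its underside. Grasp it across its width.
- grey_stone: Bystander: plain grey oval pebble 68 x 50 x 24 mm, origin at the centre of its underside.
- tape: Bystander: roll of purple tape lying flat, 80 mm across, 30 mm high, origin at the centre of its underside.
- saucer: Bystander: white plastic paint saucer with a blot of yellow, 84 mm across, 12 mm high, origin at the centre of its underside.
- brush: Bystander: red-handled artist's brush lying on the table, about 160 mm long along its x, 9 mm thick, origin near the middle of its underside.
There are look-alikes about, which are no part of the job. Of the things like the stone, leave any that is green; of the rest the larger one is meant.

How it is judged:
By the outcome, as a careful person would: the job done as asked, in the order asked, and still so for the second after the job is handed in, with the robot touching nothing.
It also fails if it takes over 58 s, if anything falls off the work surface, if the arm or the gripper's body presses on something with over 40 N, if the wrist force passes 120 N, or if a joint passes its speed limit or range.

ROBOT

A 6-joint arm with a two-finger parallel gripper is mounted at the origin on the work surface. World frame = base frame: x ahead of the robot, y to its left, z up, the work surface at z = 0. Lengths are in mm, angles in rad, forces in N, time in s.
With the tool pointing down it reaches from about 300 to 875 mm from the base axis. Payload 6.4 kg.
Tool frame: the origin (TCP) lies midway between the tips of the shut fingers; the grasp point (between the pads) lies env.pinch_z behind it (env.pinch_z is the distance from the TCP to the grasp point, in mm); z points along the fingers, y is the line along which they close (so a half turn about z gives the same grasp; the last joint's range is limited). The gripper opens to 88 mm and grips with 3 to 60 N. Pads are 18 mm wide; open, the fingers measure 123 mm over their backs; the gripper's body (75 mm by 187 mm) begins 45 mm behind the grasp point.
Start: joints at [-1.345, 0.181, 1.607, -0, 1.354, -0.206], TCP at [240.658, -522.231, 238.714] pointing down, gripper open.
Joint ranges: [-2.99, 2.99], [-0.89, 2.07], [0.3, 2.58], [-1.14, 4.28], [0, 2.63], [-3.12, 3.12]. Speed limits (rad/s): [2.57, 2.57, 3.01, 3.14, 3.14, 3.14].

INTERFACE

Orientations are given as a unit quaternion [w, x, y, z].
In Python, from rig import env, viewer, order gives the robot as it stands. The module is installed in compiled form; this text tells all that it offers.
- The arm moves only by the shell command python3 -m jog 'ROWS' [FORCE]. ROWS is JSON, a list of rows, each an object with "rot": the turn, a rotation vector about the tool's x, y, z as a fraction of full scale, a list of three; "xyz": the shift along the tool's x, y, z as a fraction of full scale, a list of three; "grip": the opening, from 0 (shut) to 1 (fully open). A call has 1 to 10 rows; each row shifts and turns the commanded pose from where the row before left it, along the tool's axes as they then stand; what a row does not reach is not made up. Full scale, the value 1, is 25 mm for a shift and 0.12 rad for a turn. A row lasts 1/8 s, in which the tool goes at most 62.5 mm and 10.7 degrees, less where a joint would pass 70% of its speed; a pose out of reach is approached as far as the arm can. A call with a number of a shift or a turn outside -1 to 1 is refused whole. A call with a gripper value outside its range is refused whole. The fingers move at their own pace and stop on an object; FORCE is the grip in N (left out, the last holds). Time passes only in rows, so rows that do not move let the fingers close. It gives the time, the measured TCP pose, the force, the opening and the grip force at its end, in the units of the state.
- env.get_state(): the state, without advancing time (a new reading comes with each control period).
- viewer.grab_frame(name): name is "side" or "top" or "wrist"; returns a dict with "frame" (384x512x3 uint8, red, green, blue), "camera_matrix" (3x3 intrinsics, pixels), "rvec" (rotation vector, rad) and "tvec" (3), from world to camera coordinates, as OpenCV has them; the wrist camera has in their place "mount" (4x4, takes a point from camera to tool coordinates, whose origin is the TCP and whose axes are the flange's). Camera axes: x right, y down, z forward; pixel columns grow to the right and rows downward; lengths in mm; the calibration is good to about 2 mm. A picture is of the moment at which its call begins: read the wrist's pose just before it. There is no depth.
- order.finish_job(): hands the job in; it is judged then, once.
The state is a dict: "time_s": time; "joints": joint angles; "joint_velocities": joint speeds; "effort": joint torques, N m; "ee_pos": TCP position; "tcp_rot": TCP orientation; "contact_force": force on the tool from outside, world axes, zero at the start; "ft_torque": the same for the moment, N m; "opening": opening from 0.0 (shut) to 1.0 (fully open); "gripper_force": force on a finger pad.
Only numpy, scipy, OpenCV 4.12 (cv2) and the standard library are available. Lean on these libraries where they do the work, as an engineer would, in place of code of your own. Each camera call takes 0.05 s, during which the arm holds its last target. There are 200 camera calls.

## Working session

There is one attempt and no reset: what is moved stays moved. The work goes in short steps, Python scripts to look and compute and a shell command to move; the robot and the scene stay as the last step left them, time stands still between calls to the robot, and variables do not carry over. Pictures are saved under pics/ and viewed, at most 10 in all, crops included, and the job is handed in when it is done.

```bash
mkdir -p pics
cat > h.py <<'E'
from rig import env, viewer, order
import cv2, numpy as np
from scipy.spatial.transform import Rotation as R
def grab(n,save=None):
    s=env.get_state(); f=viewer.grab_frame(n)
    if save: cv2.imwrite(f'pics/{save}.png',cv2.cvtColor(f['frame'],cv2.COLOR_RGB2BGR))
    K=np.array(f['camera_matrix'])
    if n=='wrist':
        q=np.array(s['tcp_rot']); Rt=R.from_quat(q[[1,2,3,0]]).as_matrix(); M=np.array(f['mount'])
        Rc=Rt@M[:3,:3]; c=Rt@M[:3,3]+np.array(s['ee_pos'])
    else:
        Rw=cv2.Rodrigues(np.array(f['rvec'],float))[0]; Rc=Rw.T; c=-Rc@np.array(f['tvec'],float).ravel()
    return f['frame'],K,Rc,c
def ray(v,px,z):
    _,K,Rc,c=v; d=Rc@np.linalg.inv(K)@np.array([px[0],px[1],1.]); return c+d*(z-c[2])/d[2]
def proj(v,p):
    _,K,Rc,c=v; q=K@(Rc.T@(np.array(p,float)-c)); return q[:2]/q[2]
E
python3 - <<'E'
from h import *
a=grab('top','top0'); b=grab('side','side0')
print(a[3],b[3],env.pinch_z,env.get_state())
im=np.hstack([cv2.imread('pics/top0.png'),cv2.imread('pics/side0.png')])
E
```

```text
[456.14228176 -37.97344215 826.86332348] [239.02204293 563.76762897 666.58503435] 18.700000000000003 {'time_s': 0.1, 'joints': array([-1.34532620e+00,  1.81462244e-01,  1.60784873e+00,  1.72425472e-05,
        1.35380063e+00, -2.06300947e-01]), 'joint_velocities': array([-3.14386525e-04, -1.63686746e-03, -4.80093830e-04, -6.48345638e-04,
       -8.12424294e-04,  1.22821673e-05]), 'effort': array([ 5.46042029e-04, -4.34819376e+01, -3.42697442e+01,  7.03264447e-02,
        3.40487435e-02, -3.51307983e-05]), 'ee_pos': array([ 240.54253522, -521.76836824,  237.93141139]), 'tcp_rot': array([-7.59521007e-04,  9.76787201e-01,  2.14210613e-01,  1.13814693e-06]), 'contact_force': array([-0.70079629,  0.26586907, -0.1592809 ]), 'ft_torque': array([-0.04308057,  0.00044548, -0.00703918]), 'gripper_force': 0.0, 'opening': 0.9997254937823261}
```

View pics/top0.png

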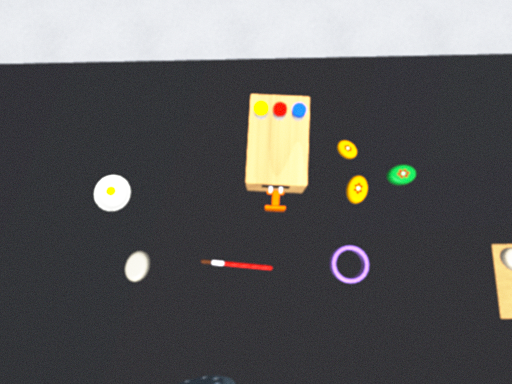

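View pics/side0.png

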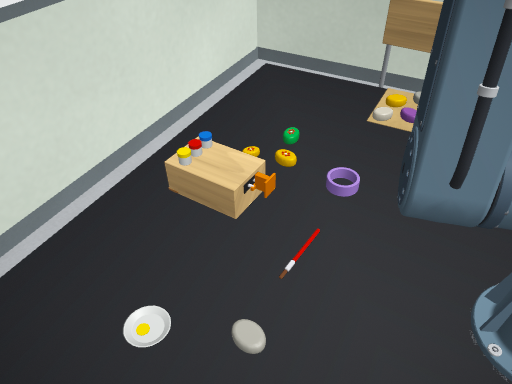

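Top view: the box front edge runs along row ~190, with the orange handle at (275,205). The stone candidates are yellow (347,149), yellow (357,189) and green (402,174). Green is excluded and (357,189) looks like the larger yellow, so I'll measure both and check a crop.

Run:
```python
from h import *
for n in('top','side'):
    v=grab(n); hsv=cv2.cvtColor(v[0],cv2.COLOR_RGB2HSV)
    cv2.imwrite(f'pics/{n}1.png',cv2.cvtColor(v[0],cv2.COLOR_RGB2BGR))
    print(n,v[1][0,0])
    for nm,lo,hi,z in(('yel',(17,180,120),(30,255,255),13),('orange',(5,200,100),(16,255,255),99),('green',(50,150,60),(80,255,255),13),('purple',(125,60,60),(150,255,255),30),('wood',(12,50,120),(20,150,255),88)):
        m=cv2.inRange(hsv,lo,hi); m=cv2.morphologyEx(m,cv2.MORPH_CLOSE,np.ones((5,5)))
        for c in cv2.findContours(m,0,2)[0]:
            if cv2.contourArea(c)<60: continue
            w=np.array([ray(v,p[0],z)[:2] for p in c],np.float32)
            r=cv2.minAreaRect(w); mu=cv2.moments(c)
            print(nm,'px',round(mu['m10']/mu['m00']),round(mu['m01']/mu['m00']),'A',cv2.contourArea(c),'w',np.round(r[0]),np.round(r[1]),round(r[2],1))
            if n=='top' and nm=='wood': print(np.round(cv2.boxPoints(r)).tolist())
    if n=='top': cv2.imwrite('pics/crop.png',cv2.resize(cv2.cvtColor(v[0],cv2.COLOR_RGB2BGR)[85:225,235:425],None,fx=4,fy=4,interpolation=cv2.INTER_CUBIC))
```

```text
top 359.8020388644921
yel px 275 201 A 120.5 w [587. -73.] [43. 42.] 89.1
yel px 357 189 A 451.5 w [ 607. -262.] [48. 66.] 86.3
yel px 347 149 A 266.5 w [ 703. -244.] [44. 44.] 89.0
yel px 261 108 A 143.0 w [809. -45.] [31. 33.] 88.9
orange px 274 206 A 92.5 w [568. -71.] [41. 38.] 85.5
green px 401 174 A 441.0 w [ 641. -366.] [65. 47.] 89.1
purple px 349 264 A 1278.5 w [ 439. -232.] [89. 85.] 89.2
wood px 499 261 A 288.0 w [ 406. -516.] [ 40. 150.] 82.6
[[329.0, -526.0], [477.0, -545.0], [483.0, -506.0], [334.0, -486.0]]
wood px 278 143 A 5982.5 w [697. -80.] [134. 221.] 86.2
[[582.0, -139.0], [803.0, -154.0], [812.0, -20.0], [591.0, -6.0]]
side 418.55076122146414
yel px 142 329 A 106.0 w [611. 312.] [22. 21.] 28.0
yel px 266 176 A 73.0 w [ 619. -171.] [40. 46.] 65.9
yel px 286 157 A 266.5 w [ 608. -261.] [56. 76.] 24.4
yel px 184 152 A 108.0 w [ 863. -156.] [35. 49.] 35.3
yel px 252 150 A 111.5 w [ 702. -250.] [40. 48.] 85.2
yel px 396 100 A 197.5 w [ 428. -703.] [62. 86.] 15.3
orange px 264 185 A 280.5 w [559. -44.] [47. 82.] 17.7
green px 291 135 A 203.5 w [ 642. -365.] [43. 84.] 24.2
purple px 342 181 A 808.5 w [ 435. -216.] [ 79. 113.] 21.3
purple px 408 114 A 161.5 w [ 369. -599.] [43. 82.] 12.4
wood px 217 178 A 4521.0 w [682. -43.] [200. 251.] 86.0
wood px 396 108 A 906.5 w [ 391. -517.] [115. 210.] 0.0
wood px 412 23 A 2376.0 w [  531. -1239.] [219. 619.] 6.0
```

View pics/crop.png

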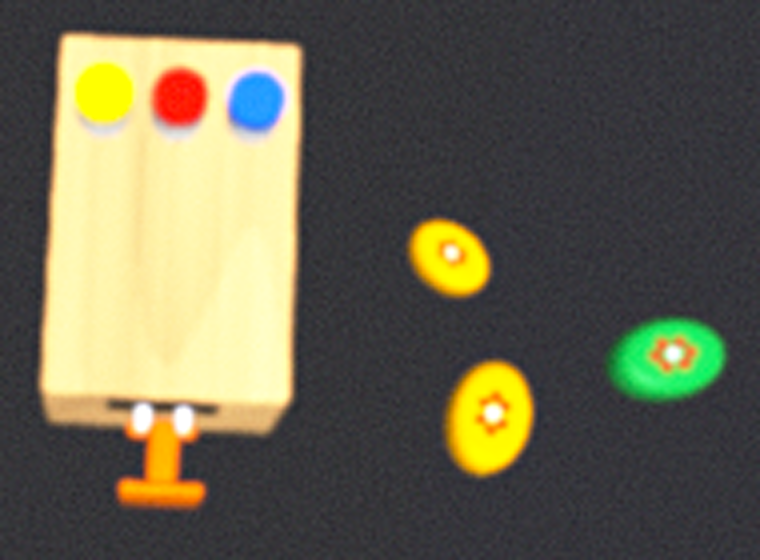

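The crop confirms it: the yellow stone at px (357,189) is larger than the yellow one at (347,149), and the other is green. Next I'll work out box and handle geometry.

Run:
```python
from h import *
v=grab('top')
P=lambda x,y,z: ray(v,(235+(x+.5)/4-.5,85+(y+.5)/4-.5),z)
fl,fr=P(42,395,88),P(290,405,88); bl,br=P(62,37,88),P(301,45,88)
print('front',fl,fr,np.linalg.norm(fl-fr),(fl+fr)/2,'depth',np.linalg.norm((bl+br-fl-fr)/2))
d=(bl+br-fl-fr)[:2]; print('axis',np.degrees(np.arctan2(d[1],d[0])),'front yaw',np.degrees(np.arctan2(*(fl-fr)[[1,0]]))-90)
for z in(99,):
    a,b=P(118,488,z),P(205,491,z); print('plate front',a,b,np.linalg.norm(a-b))
print('neck',P(163,455,98))
hsv=cv2.cvtColor(v[0],cv2.COLOR_RGB2HSV); m=cv2.inRange(hsv,(17,180,120),(30,255,255)); m=cv2.morphologyEx(m,cv2.MORPH_CLOSE,np.ones((5,5)))
for c in cv2.findContours(m,0,2)[0]:
    if abs(cv2.moments(c)['m10']/max(1,cv2.moments(c)['m00'])-357)<5:
        w=np.array([ray(v,p[0],13)[:2] for p in c],np.float32); e=cv2.fitEllipse(w); print('stone',e)
```

```text
front [608.76487034  -9.33767547  88.        ] [ 601.37916823 -138.82992699   88.        ] 129.70270544633505 [605.07201928 -74.08380123  88.        ] depth 200.08299934726065
axis -3.728884894600931 front yaw -3.264377433817913
plate front [557.45656944 -48.14620758  99.        ] [555.25074128 -92.44519052  99.        ] 44.35386756235816
neck [574.32568909 -71.51944754  98.        ]
stone ((607.2236938476562, -262.4630126953125), (46.551456451416016, 66.65559387207031), 71.57200622558594)
```

```bash
python3 -m jog '[{"rot":[0,0,0.82],"xyz":[0,0,0],"grip":1},{"rot":[0,0,0.82],"xyz":[0,0,0],"grip":1},{"rot":[0,0,0.82],"xyz":[0,0,0],"grip":1},{"rot":[0,0,0.82],"xyz":[0,0,0],"grip":1},{"rot":[0,0,0.82],"xyz":[0,0,0],"grip":1},{"rot":[0,0,0],"xyz":[0.6,-0.94,0],"grip":1},{"rot":[0,0,0],"xyz":[0.6,-0.94,0],"grip":1},{"rot":[0,0,0],"xyz":[0.6,-0.94,0],"grip":1},{"rot":[0,0,0],"xyz":[0.6,-0.94,0],"grip":1},{"rot":[0,0,0],"xyz":[0.6,-0.94,0],"grip":1}]' 20
python3 -m jog '[{"rot":[0,0,0],"xyz":[0.6,-0.94,0],"grip":1},{"rot":[0,0,0],"xyz":[0.6,-0.94,0],"grip":1},{"rot":[0,0,0],"xyz":[0.6,-0.94,0],"grip":1},{"rot":[0,0,0],"xyz":[0.6,-0.94,0],"grip":1},{"rot":[0,0,0],"xyz":[0.6,-0.94,0],"grip":1},{"rot":[0,0,0],"xyz":[0.6,-0.94,0],"grip":1},{"rot":[0,0,0],"xyz":[0.6,-0.94,0],"grip":1},{"rot":[0,0,0],"xyz":[0.6,-0.94,0],"grip":1},{"rot":[0,0,0],"xyz":[0.6,-0.94,0],"grip":1}]'
cat >> h.py <<'E'
def where(tgt,yaw=None):
    s=env.get_state(); q=np.array(s['tcp_rot']); Rt=R.from_quat(q[[1,2,3,0]]).as_matrix()
    print('t',s['time_s'],'ee',np.round(s['ee_pos'],1),'toolx yaw',round(np.degrees(np.arctan2(Rt[1,0],Rt[0,0])),2),'z',np.round(Rt[:,2],3),'F',np.round(s['contact_force'],1),'open',round(s['opening'],3))
    if tgt is not None: print('units',np.round(Rt.T@(np.array(tgt)-s['ee_pos'])/25,2))
E
python3 - <<'E'
from h import *
v=grab('wrist','w0'); where((578,-72,180)); print(proj(v,(578,-72,98)),proj(v,(607,-262,26)))
E
```

```text
time_s: 1.5
ee_pos: [323.0, -408.6, 238.7]
tcp_rot: [-0.0, 1.0, -0.03, -0.0]
contact_force: [-0.3, -0.3, -0.2]
opening: 1.002
gripper_force: 0.0
time_s: 2.62
ee_pos: [470.5, -205.7, 238.7]
tcp_rot: [0.0, 1.0, -0.03, 0.0]
contact_force: [-0.1, -0.4, 0.1]
opening: 1.002
gripper_force: 0.0
t 2.675 ee [ 471.8 -203.3  238.7] toolx yaw -3.37 z [ 0.001  0.002 -1.   ] F [ 0.3  2.2 -0.6] open 0.999
units [ 3.93 -5.49  2.36]
[108.81736949  77.131321  ] [302.18985984  45.9856176 ]
```

View pics/w0.png

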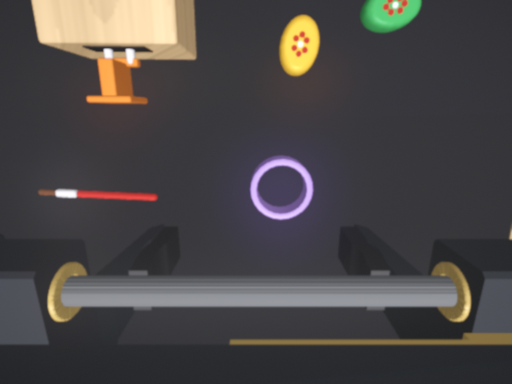

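The wrist view agrees: handle plate top edge at (87–148, 97), stone at (300,45). Refine both from this frame.

Run:
```python
from h import *
v=grab('wrist'); hsv=cv2.cvtColor(v[0],cv2.COLOR_RGB2HSV)
a,b=ray(v,(87,97),100),ray(v,(147,97.5),100); print('plate top front',a,b,np.linalg.norm(a-b),'grip',(a+b)[:2]/2+22*np.array([.998,-.06]))
m=cv2.inRange(hsv,(17,150,80),(33,255,255)); m=cv2.morphologyEx(m,cv2.MORPH_CLOSE,np.ones((7,7)))
for c in cv2.findContours(m[:,200:],0,2)[0]:
    if cv2.contourArea(c)>500:
        w=np.array([ray(v,p[0]+[200,0],13)[:2] for p in c],np.float32); print('stone',cv2.fitEllipse(w))
m=cv2.inRange(hsv,(0,180,80),(8,255,255)); m[:,:265]=0;m[:,335:]=0;m[90:]=0
mu=cv2.moments(m); print('dots',ray(v,(mu['m10']/mu['m00'],mu['m01']/mu['m00']),26))
where((578,-72,180))
```

```text
plate top front [562.98209017 -46.16093709 100.        ] [ 559.24866409 -102.33442231  100.        ] 56.297414798877874 grip [583.07137713 -75.5676797 ]
stone ((609.732177734375, -260.0293884277344), (44.92023468017578, 65.07540130615234), 74.53694152832031)
dots [ 613.30184868 -260.55812003   26.        ]
t 2.725 ee [ 471.  -204.6  238.7] toolx yaw -3.29 z [ 0.     0.001 -1.   ] F [-1.   0.4 -0.3] open 1.001
units [ 3.97 -5.54  2.35]
```

Run:
```python
from h import *
v=grab('wrist'); print(v[1],v[3],np.round(v[2],3)); hsv=cv2.cvtColor(v[0],cv2.COLOR_RGB2HSV)
m=cv2.inRange(hsv,(3,200,60),(16,255,255)); m[130:]=0; m[:,180:]=0
for r in range(55,108,3):
    x=np.where(m[r])[0]; print(r,(x.min(),x.max(),len(x)) if len(x) else '')
for p in [(556,-49,100),(554,-91,100),(608.8,-9.3,88),(601.4,-138.8,88),(608.8,-9.3,0),(601.4,-138.8,0)]: print(p,proj(v,p))
```

```text
[[288.94744314   0.         258.71586258]
 [  0.         288.94744314 191.75034721]
 [  0.           0.           1.        ]] [ 540.44007752 -208.11502699  384.40555461] [[-0.057 -0.961 -0.27 ]
 [-0.998  0.054  0.017]
 [-0.002  0.271 -0.963]]
55 
58 
61 
64 
67 
70 
73 
76 
79 
82 
85 
88 
91 
94 
97 
100 
103 
106 
(556, -49, 100) [ 89.75452266 103.33607997]
(554, -91, 100) [134.288255   102.89964573]
(608.8, -9.3, 88) [42.92099612 47.24529604]
(601.4, -138.8, 88) [181.53370429  47.2213451 ]
(608.8, -9.3, 0) [94.54754388 62.33730749]
(601.4, -138.8, 0) [200.09305218  62.3283697 ]
```

```bash
python3 -m jog '[{"rot":[0,0,0],"xyz":[0.65,-0.92,0],"grip":1},{"rot":[0,0,0],"xyz":[0.65,-0.92,0],"grip":1},{"rot":[0,0,0],"xyz":[0.65,-0.92,0],"grip":1},{"rot":[0,0,0],"xyz":[0.65,-0.92,0],"grip":1},{"rot":[0,0,0],"xyz":[0.65,-0.92,0],"grip":1},{"rot":[0,0,0],"xyz":[0.65,-0.92,0],"grip":1},{"rot":[0,0,0],"xyz":[0,0,0],"grip":1},{"rot":[0,0,0],"xyz":[0,0,0],"grip":1}]'
python3 - <<'E'
from h import *
where((578,-72,61.3)); v=grab('wrist','w1'); c=v[3]; print(c)
print(proj(v,(578,-72,98)),[proj(v,p) for p in [(556.3,-49.5,100),(553.8,-91.5,100)]])
E
```

```text
time_s: 3.78
ee_pos: [575.1, -75.7, 238.5]
tcp_rot: [0.0, 1.0, -0.03, -0.0]
contact_force: [-0.2, 0.1, 0.7]
opening: 0.997
gripper_force: 0.0
t 3.775 ee [575.1 -75.7 238.5] toolx yaw -3.48 z [-0.001 -0.    -1.   ] F [-0.2  0.1  0.7] open 0.997
units [ 0.11 -0.16  7.09]
[644.7367424  -79.22613101 384.20241708]
[255.77480854 178.77052438] [array([235.30507386, 200.95904206]), array([276.10381656, 200.93882078])]
```

View pics/w1.png

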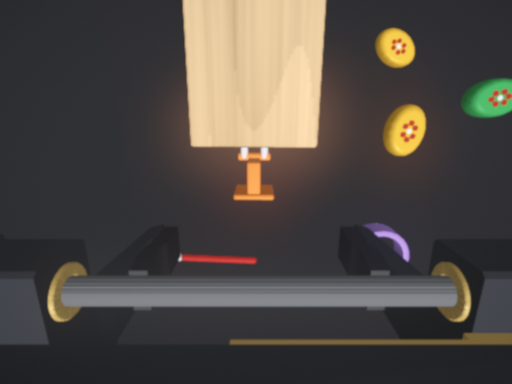

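Plate spans columns 234–273 and rows 186–199, with the neck at column ~254. That is within 2 px of prediction, so the grip point is about (579,-71). Descending.

```bash
python3 -m jog '[{"rot":[0,0,0],"xyz":[0.16,-0.19,0.9],"grip":0.7},{"rot":[0,0,0],"xyz":[0,0,0.9],"grip":0.7},{"rot":[0,0,0],"xyz":[0,0,0.9],"grip":0.7},{"rot":[0,0,0],"xyz":[0,0,0.9],"grip":0.7},{"rot":[0,0,0],"xyz":[0,0,0.9],"grip":0.7},{"rot":[0,0,0],"xyz":[0,0,0.9],"grip":0.7},{"rot":[0,0,0],"xyz":[0,0,0.9],"grip":0.7},{"rot":[0,0,0],"xyz":[0,0,0.7],"grip":0.7},{"rot":[0,0,0],"xyz":[0,0,0],"grip":0.7}]' 
python3 -m jog '[{"rot":[0,0,0],"xyz":[0,0,0],"grip":0},{"rot":[0,0,0],"xyz":[0,0,0],"grip":0},{"rot":[0,0,0],"xyz":[0,0,0],"grip":0},{"rot":[0,0,0],"xyz":[0,0,0],"grip":0},{"rot":[0,0,0],"xyz":[0,0,0],"grip":0},{"rot":[0,0,0],"xyz":[0,0,0],"grip":0}]' 35
```

```text
time_s: 4.95
ee_pos: [578.6, -70.4, 62.3]
tcp_rot: [-0.0, 1.0, -0.03, -0.001]
contact_force: [-0.6, 0.5, 0.1]
opening: 0.704
gripper_force: 0.0
time_s: 5.7
ee_pos: [580.0, -70.5, 63.9]
tcp_rot: [0.0, 1.0, -0.03, 0.0]
contact_force: [-1.5, -2.9, 0.9]
opening: 0.155
gripper_force: 35.0
```

```bash
python3 -m jog '[{"rot":[0,0,0],"xyz":[-0.3,0,0],"grip":0},{"rot":[0,0,0],"xyz":[-0.5,0,0],"grip":0},{"rot":[0,0,0],"xyz":[-0.5,0,0],"grip":0},{"rot":[0,0,0],"xyz":[-0.5,0,0],"grip":0},{"rot":[0,0,0],"xyz":[-0.5,0,0],"grip":0},{"rot":[0,0,0],"xyz":[-0.4,0,0],"grip":0},{"rot":[0,0,0],"xyz":[-0.2,0,0],"grip":0},{"rot":[0,0,0],"xyz":[0,0,0],"grip":0}]' 
for i in 1; do python3 -m jog '[{"rot":[0,0,0],"xyz":[-0.04,0,0],"grip":0},{"rot":[0,0,0],"xyz":[0,0,0],"grip":0}]'; done
```

```text
time_s: 6.7
ee_pos: [509.1, -65.8, 63.9]
tcp_rot: [0.0, 1.0, -0.03, 0.002]
contact_force: [8.9, -0.2, -7.8]
opening: 0.155
gripper_force: 35.0
time_s: 6.95
ee_pos: [508.4, -65.7, 63.9]
tcp_rot: [0.0, 1.0, -0.03, 0.002]
contact_force: [7.9, 0.5, -7.5]
opening: 0.155
gripper_force: 35.0
```

```bash
cat > ck.py <<'E'
from rig import env
import sys
s=env.get_state(); f=s['contact_force'][0]; print(round(s['time_s'],2),s['ee_pos'].round(1),s['contact_force'].round(1)); sys.exit(f>float(sys.argv[1]))
E
c(){ python3 ck.py 15.5; }
python3 -m jog '[{"rot":[0,0,0],"xyz":[-0.2,0,0],"grip":0},{"rot":[0,0,0],"xyz":[-0.08,0,0],"grip":0}]' >/dev/null && c &&
python3 -m jog '[{"rot":[0,0,0],"xyz":[-0.05,0,0],"grip":0}]' >/dev/null && c &&
python3 -m jog '[{"rot":[0,0,0],"xyz":[-0.05,0,0],"grip":0}]' >/dev/null && c &&
python3 -m jog '[{"rot":[0,0,0],"xyz":[-0.05,0,0],"grip":0}]' >/dev/null && c &&
python3 -m jog '[{"rot":[0,0,0],"xyz":[-0.05,0,0],"grip":0}]' >/dev/null && c &&
python3 -m jog '[{"rot":[0,0,0],"xyz":[-0.05,0,0],"grip":0}]' >/dev/null && c &&
python3 -m jog '[{"rot":[0,0,0],"xyz":[-0.05,0,0],"grip":0}]' >/dev/null && c &&
python3 -m jog '[{"rot":[0,0,0],"xyz":[-0.05,0,0],"grip":0}]' >/dev/null && c &&
python3 -m jog '[{"rot":[0,0,0],"xyz":[-0.05,0,0],"grip":0}]' >/dev/null && c &&
python3 -m jog '[{"rot":[0,0,0],"xyz":[-0.05,0,0],"grip":0}]' >/dev/null && c &&
python3 -m jog '[{"rot":[0,0,0],"xyz":[-0.05,0,0],"grip":0}]' >/dev/null && c
```

```text
7.2 [501.8 -65.3  63.9] [ 11.6   1.2 -12.1]False
```

```bash
sed -i 's/sys.exit(f>/sys.exit(int(f>/; s/argv\[1\]))$/argv[1])))/' ck.py
c(){ python3 ck.py 15.5; }
python3 -m jog '[{"rot":[0,0,0],"xyz":[-0.05,0,0],"grip":0}]' >/dev/null && c &&
python3 -m jog '[{"rot":[0,0,0],"xyz":[-0.05,0,0],"grip":0}]' >/dev/null && c &&
python3 -m jog '[{"rot":[0,0,0],"xyz":[-0.05,0,0],"grip":0}]' >/dev/null && c &&
python3 -m jog '[{"rot":[0,0,0],"xyz":[-0.05,0,0],"grip":0}]' >/dev/null && c &&
python3 -m jog '[{"rot":[0,0,0],"xyz":[-0.05,0,0],"grip":0}]' >/dev/null && c &&
python3 -m jog '[{"rot":[0,0,0],"xyz":[-0.05,0,0],"grip":0}]' >/dev/null && c &&
python3 -m jog '[{"rot":[0,0,0],"xyz":[-0.05,0,0],"grip":0}]' >/dev/null && c &&
python3 -m jog '[{"rot":[0,0,0],"xyz":[-0.05,0,0],"grip":0}]' >/dev/null && c &&
python3 -m jog '[{"rot":[0,0,0],"xyz":[-0.05,0,0],"grip":0}]' >/dev/null && c &&
python3 -m jog '[{"rot":[0,0,0],"xyz":[-0.05,0,0],"grip":0}]' >/dev/null && c
```

```text
7.33 [500.8 -65.2  63.9] [12.7  0.8 -9.9]
7.45 [499.7 -65.1  63.9] [ 11.5  -0.2 -11.3]
7.58 [498.5 -65.1  63.9] [ 12.1   0.8 -12.1]
7.7 [497.3 -65.   63.9] [ 12.1   0.5 -10.2]
7.83 [496.  -64.9  63.9] [ 12.7   0.8 -11.3]
7.95 [494.8 -64.8  63.9] [ 11.8   0.  -11.8]
8.07 [493.5 -64.7  63.9] [ 12.6   1.3 -10.9]
8.2 [492.  -64.6  63.9] [11.1  0.1 -9.6]
8.32 [490.7 -64.5  63.9] [11.7  0.9 -9. ]
8.45 [489.4 -64.4  63.9] [10.5  0.2 -9.8]
```

```bash
c(){ python3 ck.py 16; }
python3 -m jog '[{"rot":[0,0,0],"xyz":[-0.05,0,0],"grip":0}]' >/dev/null && c &&
python3 -m jog '[{"rot":[0,0,0],"xyz":[-0.05,0,0],"grip":0}]' >/dev/null && c &&
python3 -m jog '[{"rot":[0,0,0],"xyz":[-0.05,0,0],"grip":0}]' >/dev/null && c &&
python3 -m jog '[{"rot":[0,0,0],"xyz":[-0.05,0,0],"grip":0}]' >/dev/null && c &&
python3 -m jog '[{"rot":[0,0,0],"xyz":[-0.05,0,0],"grip":0}]' >/dev/null && c &&
python3 -m jog '[{"rot":[0,0,0],"xyz":[-0.05,0,0],"grip":0}]' >/dev/null && c &&
python3 -m jog '[{"rot":[0,0,0],"xyz":[-0.05,0,0],"grip":0}]' >/dev/null && c &&
python3 -m jog '[{"rot":[0,0,0],"xyz":[-0.05,0,0],"grip":0}]' >/dev/null && c &&
python3 -m jog '[{"rot":[0,0,0],"xyz":[-0.05,0,0],"grip":0}]' >/dev/null && c &&
python3 -m jog '[{"rot":[0,0,0],"xyz":[-0.05,0,0],"grip":0}]' >/dev/null && c
```

```text
8.57 [488.1 -64.4  63.9] [10.5  0.1 -9.1]
8.7 [486.7 -64.3  63.9] [ 9.   0.5 -8.9]
8.82 [485.3 -64.2  63.9] [10.4  0.5 -7.8]
8.95 [484.2 -64.1  63.9] [10.3  0.1 -8.8]
9.07 [483.  -64.   63.9] [10.4 -0.2 -9.6]
9.2 [481.8 -63.9  63.9] [10.3  1.5 -8.1]
9.32 [481.1 -63.9  63.9] [ 15.6   2.2 -12.7]
9.45 [480.9 -63.9  64. ] [ 21.2   2.  -20.4]
```

Force rises steeply with no movement at x≈480.9, so that is the stop (about 99 mm out), after a bump near 486. I'll let back gently.

```bash
c(){ python3 ck.py 50; }
python3 -m jog '[{"rot":[0,0,0],"xyz":[0.08,0,0],"grip":0}]' >/dev/null && c 
python3 -m jog '[{"rot":[0,0,0],"xyz":[0.06,0,0],"grip":0}]' >/dev/null && c
python3 -m jog '[{"rot":[0,0,0],"xyz":[0.05,0,0],"grip":0}]' >/dev/null && c
python3 -m jog '[{"rot":[0,0,0],"xyz":[0,0,0],"grip":0},{"rot":[0,0,0],"xyz":[0,0,0],"grip":0}]' >/dev/null && c
```

```text
9.57 [481.5 -63.9  63.9] [10.   2.  -7.6]
9.7 [482.8 -64.   63.9] [ 8.9  0.4 -7.4]
9.82 [484.  -64.1  63.9] [ 9.  -0.1 -8.6]
10.07 [484.  -64.1  63.9] [ 8.7  0.4 -8.5]
```

```bash
c(){ python3 ck.py 50; }
python3 -m jog '[{"rot":[0,0,0],"xyz":[0.04,0,0],"grip":0}]' >/dev/null && c 
python3 -m jog '[{"rot":[0,0,0],"xyz":[0.04,0,0],"grip":0},{"rot":[0,0,0],"xyz":[0,0,0],"grip":0}]' >/dev/null && c
```

```text
10.2 [484.9 -64.2  63.9] [ 8.2  0.6 -8.8]
10.45 [485.4 -64.2  63.9] [ 7.   0.5 -6.4]
```

```bash
c(){ python3 ck.py 50; }
python3 -m jog '[{"rot":[0,0,0],"xyz":[0.03,0,0],"grip":0},{"rot":[0,0,0],"xyz":[0,0,0],"grip":0}]' >/dev/null && c 
python3 -m jog '[{"rot":[0,0,0],"xyz":[0.02,0,0],"grip":0},{"rot":[0,0,0],"xyz":[0,0,0],"grip":0}]' >/dev/null && c
```

```text
10.7 [485.5 -64.2  63.8] [ 5.   0.2 -4. ]
10.95 [485.6 -64.2  63.9] [ 4.8  2.2 -2.3]
```

Position holds while the force falls, so it is resting on the catch. Release and rise.

```bash
python3 -m jog '[{"rot":[0,0,0],"xyz":[0.02,0,0],"grip":0},{"rot":[0,0,0],"xyz":[0,0,0],"grip":0.4},{"rot":[0,0,0],"xyz":[0,0,0],"grip":0.6},{"rot":[0,0,0],"xyz":[0,0,0],"grip":0.6},{"rot":[0,0,0],"xyz":[0,0,-0.6],"grip":0.6},{"rot":[0,0,0],"xyz":[0,0,-1],"grip":0.7},{"rot":[0,0,0],"xyz":[0,0,-1],"grip":0.8},{"rot":[0,0,0],"xyz":[0,0,-1],"grip":1},{"rot":[0,0,0],"xyz":[0,0,-1],"grip":1},{"rot":[0,0,0],"xyz":[0,0,-1],"grip":1}]' 
python3 -m jog '[{"rot":[0,0,0],"xyz":[0,0,-1],"grip":1},{"rot":[0,0,0],"xyz":[0,0,-0.5],"grip":1},{"rot":[0,0,0],"xyz":[0,0,0],"grip":1},{"rot":[0,0,0],"xyz":[0,0,0],"grip":1}]'
python3 - <<'E'
from h import *
v=grab('wrist','w2'); u=np.array([.998,-.06])
g=np.array([484.9,-64.3]) 
where(None); print('grip?',proj(v,(*g,98)),'plate',proj(v,(*(g-19*u),100)))
E
```

```text
time_s: 12.2
ee_pos: [485.6, -64.4, 205.7]
tcp_rot: [0.0, 1.0, -0.03, 0.0]
contact_force: [0.2, 0.4, 0.1]
opening: 0.997
gripper_force: 0.0
time_s: 12.7
ee_pos: [485.1, -64.2, 240.3]
tcp_rot: [-0.0, 1.0, -0.03, -0.001]
contact_force: [-0.1, 0.2, 0.3]
opening: 0.999
gripper_force: 0.0
t 12.75 ee [485.  -64.2 240.1] toolx yaw -3.45 z [-0.002  0.001 -1.   ] F [0.  0.2 0.6] open 0.998
grip? [259.77188264 180.93428532] plate [259.75093491 199.21878542]
```

View pics/w2.png

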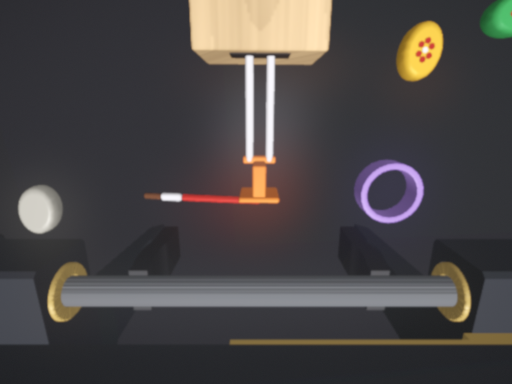

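The rest stays out: rails at columns 250 and 270 (rows 57–157), handle rear edge at row ~156, stone at (419,50). Measure the bed and stone.

Run:
```python
from h import *
v=grab('wrist'); hsv=cv2.cvtColor(v[0],cv2.COLOR_RGB2HSV)
for z in(69,80,98): print('rear',z,ray(v,(259.5,155.5),z))
for r in(70,100,145):
    row=v[0][r,235:290].min(axis=1); x=np.where(row>130)[0]+235; 
    g=np.split(x,np.where(np.diff(x)>2)[0]+1); print(r,[(ray(v,((k[0]+k[-1])/2,r),69)[:2].round(1),len(k)) for k in g])
for z,r in((88,50.5),(0,63.5)): print('front',z,ray(v,(260,r),z))
m=cv2.inRange(hsv,(17,150,80),(33,255,255)); m[:,:390]=0; m[:,450:]=0; m[100:]=0; m=cv2.morphologyEx(m,cv2.MORPH_CLOSE,np.ones((7,7)))
c=max(cv2.findContours(m,0,2)[0],key=cv2.contourArea)
w=np.array([ray(v,p[0],13)[:2] for p in c],np.float32); print('stone',cv2.fitEllipse(w))
m=cv2.inRange(hsv,(0,180,80),(8,255,255)); m[:,:395]=0;m[:,445:]=0;m[90:]=0
mu=cv2.moments(m); d=ray(v,(mu['m10']/mu['m00'],mu['m01']/mu['m00']),26); print('dots',d)
where((609,-261,150))
```

```text
rear 69 [506.53481448 -65.26552809  69.        ]
rear 80 [508.21065194 -65.35553459  80.        ]
rear 98 [510.95293142 -65.50281797  98.        ]
70 [(array([594.4, -59.7]), 9), (array([593.1, -81.6]), 8)]
100 [(array([565.3, -57.7]), 9), (array([564. , -79.7]), 9)]
145 [(array([518.7, -54.5]), 9), (array([517.4, -76.3]), 9)]
front 88 [608.36174795 -71.73786727  88.        ]
front 0 [609.59504913 -72.02903619   0.        ]
stone ((609.500244140625, -260.27001953125), (50.19441223144531, 65.87625122070312), 67.80152130126953)
dots [ 609.62646717 -259.56120343   26.        ]
t 12.8 ee [485.  -64.2 240.1] toolx yaw -3.45 z [-0.002  0.001 -1.   ] F [ 0.3 -0.2 -0.7] open 1.004
units [5.43 7.56 3.59]
```

```bash
python3 -m jog '[{"rot":[0,0,0],"xyz":[0.68,0.945,0],"grip":1},{"rot":[0,0,0],"xyz":[0.68,0.945,0],"grip":1},{"rot":[0,0,0],"xyz":[0.68,0.945,0],"grip":1},{"rot":[0,0,0],"xyz":[0.68,0.945,0],"grip":1},{"rot":[0,0,0],"xyz":[0.68,0.945,0],"grip":1},{"rot":[0,0,0],"xyz":[0.68,0.945,0],"grip":1},{"rot":[0,0,0],"xyz":[0.68,0.945,0],"grip":1},{"rot":[0,0,0],"xyz":[0.68,0.945,0],"grip":1}]' >/dev/null
python3 -m jog '[{"rot":[0,0,0.7],"xyz":[0,0,1],"grip":1},{"rot":[0,0,0.7],"xyz":[0,0,1],"grip":1},{"rot":[0,0,0.7],"xyz":[0,0,0],"grip":1},{"rot":[0,0,0],"xyz":[0,0,0],"grip":1},{"rot":[0,0,0],"xyz":[0,0,0],"grip":1}]'
cat > st.py <<'E'
from h import *
v=grab('wrist','w3'); hsv=cv2.cvtColor(v[0],cv2.COLOR_RGB2HSV); pc=proj(v,(609,-261,20)); print(pc)
m=cv2.inRange(hsv,(15,150,60),(35,255,255)); m=cv2.morphologyEx(m,cv2.MORPH_CLOSE,np.ones((9,9)))
for c in cv2.findContours(m,0,2)[0]:
    if cv2.contourArea(c)>400 and abs(c.mean(axis=(0,1))-pc).max()<40:
        for z in(8,13,20):
            w=np.array([ray(v,p[0],z)[:2] for p in c],np.float32); e=cv2.fitEllipse(w); print('stone',z,np.round(e[0],1),np.round(e[1],1),'yaw',e[2]-90)
where((609.5,-260.5,31))
E
python3 st.py
```

```text
time_s: 14.42
ee_pos: [610.1, -261.2, 191.1]
tcp_rot: [-0.0, 0.988, -0.155, -0.0]
contact_force: [-0.5, -1.0, 0.4]
opening: 0.999
gripper_force: 0.0
[259.61395506 175.66937981]
stone 8 [ 607.5 -259.1] [45.6 66.6] yaw -13.377388000488281
stone 13 [ 608.5 -259.5] [44.9 65.5] yaw -13.377357482910156
stone 20 [ 610. -260.] [43.9 64.1] yaw -13.377365112304688
t 14.475 ee [ 610.2 -261.3  191.4] toolx yaw -17.81 z [ 0. -0. -1.] F [-0.1  0.1  0.2] open 0.999
units [-0.04 -0.02  6.41]
```

View pics/w3.png

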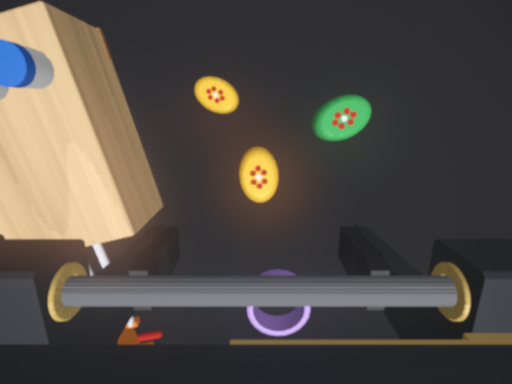

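Stone at (259,175), yaw −13.4°, centre about (609,−260), size 45×65 as given. Grasp it.

```bash
python3 -m jog '[{"rot":[0,0,-0.64],"xyz":[0,0,0],"grip":1},{"rot":[0,0,0],"xyz":[-0.06,-0.04,0.9],"grip":1},{"rot":[0,0,0],"xyz":[0,0,0.95],"grip":1},{"rot":[0,0,0],"xyz":[0,0,0.95],"grip":1},{"rot":[0,0,0],"xyz":[0,0,0.95],"grip":1},{"rot":[0,0,0],"xyz":[0,0,0.95],"grip":1},{"rot":[0,0,0],"xyz":[0,0,0.95],"grip":1},{"rot":[0,0,0],"xyz":[0,0,0.9],"grip":0.9},{"rot":[0,0,0],"xyz":[0,0,0.6],"grip":0.8},{"rot":[0,0,0],"xyz":[0,0,0.31],"grip":0.75}]'
python3 -m jog '[{"rot":[0,0,0],"xyz":[0,0,0],"grip":0.7},{"rot":[0,0,0],"xyz":[0,0,0],"grip":0.6},{"rot":[0,0,0],"xyz":[0,0,0],"grip":0.4},{"rot":[0,0,0],"xyz":[0,0,0],"grip":0.3},{"rot":[0,0,0],"xyz":[0,0,0],"grip":0.3},{"rot":[0,0,0],"xyz":[0,0,0],"grip":0.3}]' 15
```

```text
time_s: 15.72
ee_pos: [608.5, -259.7, 3.8]
tcp_rot: [-0.0, 0.993, -0.117, -0.0]
contact_force: [-0.3, 0.5, -0.4]
opening: 0.75
gripper_force: 0.0
time_s: 16.48
ee_pos: [609.4, -260.3, 5.6]
tcp_rot: [0.0, 0.993, -0.117, 0.001]
contact_force: [-0.3, 0.2, 6.1]
opening: 0.491
gripper_force: 15.0
```

```bash
python3 -m jog '[{"rot":[0,0,0],"xyz":[0,0,-0.3],"grip":0.3},{"rot":[0,0,0],"xyz":[0,0,-0.7],"grip":0.3},{"rot":[0,0,0],"xyz":[0,0,-0.9],"grip":0.3},{"rot":[0,0,0],"xyz":[0,0,-0.9],"grip":0.3},{"rot":[0,0,0],"xyz":[0,0,-0.9],"grip":0.3},{"rot":[0,0,0],"xyz":[0,0,-0.9],"grip":0.3},{"rot":[0,0,0],"xyz":[0,0,-0.9],"grip":0.3},{"rot":[0,0,0],"xyz":[0,0,-0.8],"grip":0.3},{"rot":[0,0,-0.7],"xyz":[0,0,-0.2],"grip":0.3},{"rot":[0,0,-0.7],"xyz":[0,0,0],"grip":0.3}]' 25
python3 -m jog '[{"rot":[0,0,0],"xyz":[0,0,0],"grip":0.3},{"rot":[0,0,0],"xyz":[0,0,0],"grip":0.3}]'
python3 - <<'E'
from h import *
where((558,-68.2,110)); grab('wrist','w4')
E
```

```text
time_s: 17.73
ee_pos: [609.2, -260.2, 169.1]
tcp_rot: [0.001, 0.999, -0.032, 0.001]
contact_force: [-0.4, 0.6, -0.7]
opening: 0.492
gripper_force: 25.0
time_s: 17.98
ee_pos: [608.8, -259.9, 167.5]
tcp_rot: [-0.0, 0.999, -0.035, -0.0]
contact_force: [-0.1, 0.2, -0.5]
opening: 0.484
gripper_force: 25.0
t 17.975 ee [ 608.8 -259.9  167.5] toolx yaw -3.95 z [-0.  0. -1.] F [-0.1  0.2 -0.5] open 0.484
units [-2.55 -7.51  2.3 ]
```

View pics/w4.png

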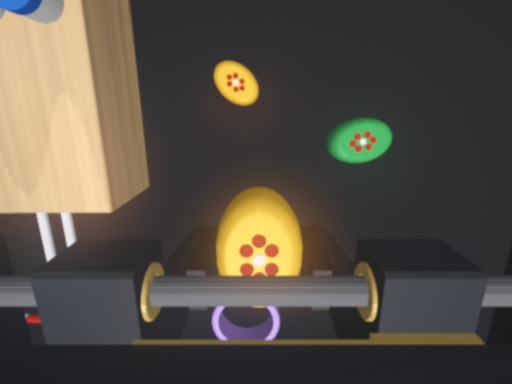

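Stone held, aligned with the tool (dots centred at (259,260)). I'll check the offset in hand while moving over the bed.

```bash
python3 - <<'E'
from h import *
v=grab('wrist'); s=env.get_state(); print('stone centre',ray(v,(259,260),s['ee_pos'][2]-5.6+26)[:2]-s['ee_pos'][:2])
E
python3 -m jog '[{"rot":[0,0,0],"xyz":[-0.25,-0.6,0],"grip":0.3},{"rot":[0,0,0],"xyz":[-0.25,-0.76,0],"grip":0.3},{"rot":[0,0,0],"xyz":[-0.25,-0.76,0],"grip":0.3},{"rot":[0,0,0],"xyz":[-0.25,-0.76,0],"grip":0.3},{"rot":[0,0,0],"xyz":[-0.25,-0.76,0],"grip":0.3},{"rot":[0,0,0],"xyz":[-0.25,-0.76,0],"grip":0.3},{"rot":[0,0,0],"xyz":[-0.25,-0.76,0],"grip":0.3},{"rot":[0,0,0],"xyz":[-0.25,-0.76,0],"grip":0.3},{"rot":[0,0,0],"xyz":[-0.25,-0.76,0],"grip":0.3},{"rot":[0,0,0],"xyz":[-0.3,-0.83,0],"grip":0.3}]'
python3 -m jog '[{"rot":[0,0,0],"xyz":[0,0,0.8],"grip":0.3},{"rot":[0,0,0],"xyz":[0,0,0.8],"grip":0.3},{"rot":[0,0,0],"xyz":[0,0,0],"grip":0.3},{"rot":[0,0,0],"xyz":[0,0,0],"grip":0.3}]'
python3 - <<'E'
from h import *
where((558,-68.2,80)); v=grab('wrist','w5'); print([proj(v,p) for p in [(558,-68.2,69),(508,-65.2,80),(607,-72,88)]])
E
```

```text
stone centre [0.08746327 0.57628712]
time_s: 19.32
ee_pos: [557.5, -67.0, 167.2]
tcp_rot: [0.0, 0.999, -0.034, 0.0]
contact_force: [0.9, -0.3, -0.9]
opening: 0.485
gripper_force: 25.0
time_s: 19.82
ee_pos: [558.2, -68.1, 127.9]
tcp_rot: [0.0, 0.999, -0.034, 0.0]
contact_force: [-0.3, 0.1, -1.2]
opening: 0.486
gripper_force: 25.0
t 19.825 ee [558.2 -68.1 127.9] toolx yaw -3.86 z [ 0.001 -0.    -1.   ] F [-0.3  0.1 -1.2] open 0.486
units [-0.01  0.    1.92]
[array([259.93593764, 207.47943294]), array([260.36021269, 274.86296285]), array([260.93173892, 144.05339883])]
```

View pics/w5.png

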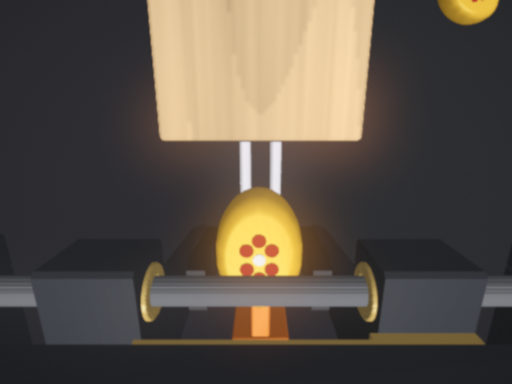

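Rails (columns 246/276, mid 261) lie symmetric under the stone (259), so I'll nudge 1 mm and descend.

```bash
c(){ python3 - <<'E'
from rig import env; import sys
s=env.get_state(); print(round(s['time_s'],2),s['ee_pos'].round(1),s['contact_force'].round(1)); sys.exit(int(s['contact_force'][2]>2.0))
E
}
python3 -m jog '[{"rot":[0,0,0],"xyz":[0.01,0.04,0.3],"grip":0.3},{"rot":[0,0,0],"xyz":[0,0,0.6],"grip":0.3},{"rot":[0,0,0],"xyz":[0,0,0.5],"grip":0.3},{"rot":[0,0,0],"xyz":[0,0,0.3],"grip":0.3},{"rot":[0,0,0],"xyz":[0,0,0.18],"grip":0.3},{"rot":[0,0,0],"xyz":[0,0,0],"grip":0.3}]' >/dev/null && c &&
python3 -m jog '[{"rot":[0,0,0],"xyz":[0,0,0.03],"grip":0.3},{"rot":[0,0,0],"xyz":[0,0,0],"grip":0.3}]' >/dev/null && c &&
python3 -m jog '[{"rot":[0,0,0],"xyz":[0,0,0.03],"grip":0.3},{"rot":[0,0,0],"xyz":[0,0,0],"grip":0.3}]' >/dev/null && c &&
python3 -m jog '[{"rot":[0,0,0],"xyz":[0,0,0.03],"grip":0.3},{"rot":[0,0,0],"xyz":[0,0,0],"grip":0.3}]' >/dev/null && c &&
python3 -m jog '[{"rot":[0,0,0],"xyz":[0,0,0.03],"grip":0.3},{"rot":[0,0,0],"xyz":[0,0,0],"grip":0.3}]' >/dev/null && c &&
python3 -m jog '[{"rot":[0,0,0],"xyz":[0,0,0.03],"grip":0.3},{"rot":[0,0,0],"xyz":[0,0,0],"grip":0.3}]' >/dev/null && c &&
python3 -m jog '[{"rot":[0,0,0],"xyz":[0,0,0.03],"grip":0.3},{"rot":[0,0,0],"xyz":[0,0,0],"grip":0.3}]' >/dev/null && c &&
python3 -m jog '[{"rot":[0,0,0],"xyz":[0,0,0.03],"grip":0.3},{"rot":[0,0,0],"xyz":[0,0,0],"grip":0.3}]' >/dev/null && c
```

```text
20.62 [557.9 -69.2  79.9] [-0.8  0.4 -1.1]
20.88 [558.3 -69.4  79.8] [ 0.2  0.7 -0.8]
21.12 [558.  -69.3  78.8] [-0.8  0.  -0.8]
21.38 [558.  -69.3  77.9] [-0.4  0.4 -0.8]
21.62 [558.  -69.3  77.1] [ 0.7  0.8 -1.8]
21.88 [557.9 -69.3  76.4] [-0.3 -0.3 -0.8]
22.12 [558.  -69.3  75.6] [ 0.8  0.4 -0.6]
22.38 [558.  -69.3  74.9] [-0.3 -0.2 -1.4]
```

```bash
c(){ python3 - <<'E'
from rig import env; import sys
s=env.get_state(); print(round(s['time_s'],2),s['ee_pos'].round(1),s['contact_force'].round(1)); sys.exit(int(s['contact_force'][2]>1.5))
E
}
python3 -m jog '[{"rot":[0,0,0],"xyz":[0,0,0.02],"grip":0.3},{"rot":[0,0,0],"xyz":[0,0,0],"grip":0.3}]' >/dev/null && c &&
python3 -m jog '[{"rot":[0,0,0],"xyz":[0,0,0.02],"grip":0.3},{"rot":[0,0,0],"xyz":[0,0,0],"grip":0.3}]' >/dev/null && c &&
python3 -m jog '[{"rot":[0,0,0],"xyz":[0,0,0.02],"grip":0.3},{"rot":[0,0,0],"xyz":[0,0,0],"grip":0.3}]' >/dev/null && c &&
python3 -m jog '[{"rot":[0,0,0],"xyz":[0,0,0.02],"grip":0.3},{"rot":[0,0,0],"xyz":[0,0,0],"grip":0.3}]' >/dev/null && c &&
python3 -m jog '[{"rot":[0,0,0],"xyz":[0,0,0.02],"grip":0.3},{"rot":[0,0,0],"xyz":[0,0,0],"grip":0.3}]' >/dev/null && c &&
python3 -m jog '[{"rot":[0,0,0],"xyz":[0,0,0.02],"grip":0.3},{"rot":[0,0,0],"xyz":[0,0,0],"grip":0.3}]' >/dev/null && c
```

```text
22.62 [558.1 -69.3  74.6] [ 0.2  0.6 -1. ]
22.88 [558.2 -69.3  74.5] [-2.3  0.5  4.6]
```

Contact at z=74.5, as predicted. Release and rise.

```bash
python3 -m jog '[{"rot":[0,0,0],"xyz":[0,0,0],"grip":0.48},{"rot":[0,0,0],"xyz":[0,0,0],"grip":0.52},{"rot":[0,0,0],"xyz":[0,0,0],"grip":0.6},{"rot":[0,0,0],"xyz":[0,0,0],"grip":0.7},{"rot":[0,0,0],"xyz":[0,0,0],"grip":0.75},{"rot":[0,0,0],"xyz":[0,0,0],"grip":0.75},{"rot":[0,0,0],"xyz":[0,0,-0.5],"grip":0.75},{"rot":[0,0,0],"xyz":[0,0,-1],"grip":0.75},{"rot":[0,0,0],"xyz":[0,0,-1],"grip":0.75},{"rot":[0,0,0],"xyz":[0,0,-1],"grip":0.75}]' 5
python3 -m jog '[{"rot":[0,0,0],"xyz":[0,0,-1],"grip":1},{"rot":[0,0,0],"xyz":[0,0,-1],"grip":1},{"rot":[0,0,0],"xyz":[0,0,-1],"grip":1},{"rot":[0,0,0],"xyz":[0,0,0],"grip":1},{"rot":[0,0,0],"xyz":[0,0,0],"grip":1}]'
python3 - <<'E'
from h import *
v=grab('wrist','w6'); hsv=cv2.cvtColor(v[0],cv2.COLOR_RGB2HSV); pc=proj(v,(558,-68.5,82)); print(pc)
m=cv2.inRange(hsv,(18,150,60),(35,255,255)); m=cv2.morphologyEx(m,cv2.MORPH_CLOSE,np.ones((7,7)))
for c in cv2.findContours(m,0,2)[0]:
    if cv2.contourArea(c)>400 and abs(c.mean(axis=(0,1))-pc).max()<40:
        w=np.array([ray(v,p[0],82)[:2] for p in c],np.float32); e=cv2.fitEllipse(w); print('stone',e[0],e[1],e[2]-90)
where(None)
E
```

```text
time_s: 24.12
ee_pos: [558.2, -69.4, 163.3]
tcp_rot: [0.0, 0.999, -0.034, 0.001]
contact_force: [0.5, -0.1, -0.0]
opening: 0.752
gripper_force: 0.0
time_s: 24.75
ee_pos: [557.6, -69.1, 235.9]
tcp_rot: [-0.0, 0.999, -0.034, -0.0]
contact_force: [-0.2, 0.2, 0.0]
opening: 1.001
gripper_force: 0.0
[258.96826768 178.01053757]
stone (557.0455322265625, -68.46939086914062) (44.81966018676758, 62.09761428833008) -3.7302169799804688
t 24.8 ee [557.4 -69.1 235.4] toolx yaw -3.86 z [-0.002  0.001 -1.   ] F [-1.4  0.1  0.4] open 0.997
```

View pics/w6.png

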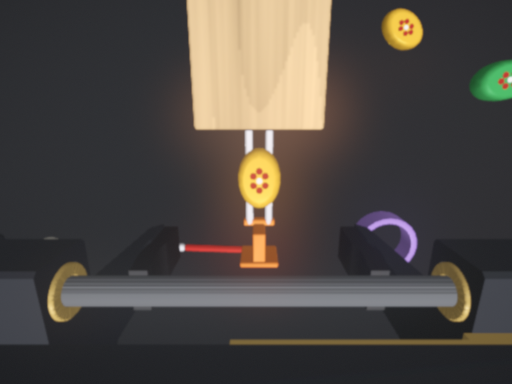

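The stone lies flat at (259,179), centred between the rails (249/269) and aligned with them. The rest is still out and nothing else has moved, so I'm handing in.

```bash
python3 -c "
from rig import order
print(order.finish_job())"
```

```text
the job is handed in; nothing more can be done
None
```

The job is handed in: the rest is caught out at its end stop (peak pull about 21 N), and the larger yellow stone is lying flat, centred and lengthwise on the rails, but no verdict was returned.

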